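Push the reject wax block off the stand into the bowl

TASK

Bring the empty white mixing bowl in under the overhanging open edge of the plywood stand, in front of the ivory wax block, so that the edge reaches a little over its mouth. Then push the wax block gently along the board and over that edge so that it drops into the bowl: do not pick it up, and press it only lightly because wax dents. The plaster blank beside it stays where it is on the stand, and the pink-lined cup standing at the back beyond the bowl is left alone.

Things in the scene. Friction and masses are not known exactly. Their poses are not given: they have to be found in the camera images.
- stand: Fixed plywood stand: board 280 (its x) x 240 (its y) x 18 mm, top 150 mm above the bench. Origin on the bench under the board's centre. Open edge: long side at its y = -120 mm, to the robot's right; batten 10 mm high at y = 108 to 120 mm. Leg panels 18 mm thick at x = -125, +125 mm span y = -15 to 115 mm; the 105 mm next to the open edge overhang, 132 mm free below. Yaw up to 0.25 rad.
- stand_edge (a point): Middle of the stand's open edge, on the top face of the board (150 mm above the bench). Axes as the stand's: -y points out over the drop.
- wax_block: Ivory wax block flat on the stand, 83 mm (its x) x 109 mm (its y) x 25 mm high, 0.2 to 0.4 kg. Origin at the centre of its underside, z up. Its y axis is within 0.3 rad of the stand's y. It lies in one half of the board (along the stand's x), the plaster blank in the other. It dents at a push of more than 15 N; sliding it takes about 1 to 4 N.
- plaster_blank: Pale plaster casting, much smaller than the wax block: 30 mm (x) by 60 mm (y) by 14 mm high, lying on the other half of the stand. Origin at the centre of its underside. It must stay.
- bowl: Empty white round mixing bowl, loose on the bench to the robot's right of the stand: 236 mm across the rim, 108 mm high, foot 166 mm across, flaring wall, floor 7 mm thick, about 0.25 kg; slides easily when pushed level (upright fingers meet the rim first) or held by the rim. Origin at the centre of its underside, z up. Under the board its rim has 24 mm to spare.
- cup: Pink-lined beaker 94 mm across and 83 mm high standing on the bench to the right, beyond the bowl; a bystander. Origin at the centre of its underside.
Mind the look-alikes: they are no part of the job. Leave any blue look-alike of the bowl alone.

How it is judged (in metres and radians):
On the way, in this order (a step that is already met when the one before it is completed fails the run):
1. the bowl stands upright on the bench with the stand's open edge at least 15 mm over its mouth, the wax block still on the stand (y of bowl in the frame of stand above -0.223 m and x of bowl in the frame of stand between -0.15 and 0.15 m and height (world z) of bowl below 0.012 m and angle between bowl's own z axis and vertical below 0.1 rad and height (world z) of wax_block above 0.14 m), for 0.2 s.
2. the wax block has dropped into the bowl (horizontal distance between wax_block and bowl below 0.075 m and height (world z) of wax_block below 0.07 m and angle between bowl's own z axis and vertical below 0.1 rad), for 0.2 s.
At the end, for the whole second after the job is handed in: The wax block rests in the bowl (its centre within 75 mm of the bowl's axis and less than 70 mm above the bench), clear of the stand; the bowl stands upright on the bench, both at rest; the plaster blank is still on the stand within 30 mm of where it lay, the cup within 30 mm of where it stood (all of step 2 and height (world z) of bowl below 0.012 m and linear speed of each of wax_block, bowl below 0.02 m/s and contact force between wax_block and stand below 0.05 N and height (world z) of plaster_blank above 0.14 m and distance of each of plaster_blank, cup from where it was at the start of the episode below 0.03 m); the robot touches nothing.
It fails at once if the fingers press the wax block with more than 15 N (contact force between wax_block and the fingers above 15 N).
It fails at once if the wax block is picked up (its underside centre more than 25 mm above the board) (height (world z) of wax_block above 0.175 m).
It fails at once if the wax block falls beside the bowl (height (world z) of wax_block below 0.1 m and horizontal distance between wax_block and bowl above 0.13 m).
It fails at once if the plaster blank is shoved more than 30 mm or comes off the stand (distance of plaster_blank from where it was at the start of the episode above 0.03 m).
It fails at once if the cup is shoved more than 30 mm or knocked over (distance of cup from where it was at the start of the episode above 0.03 m or angle between cup's own z axis and vertical above 0.3 rad).
It also fails if it takes over 64 s, if anything falls off the work surface, if the arm or the gripper's body presses on something with over 40 N, if the wrist force passes 120 N, or if a joint passes its speed limit or range.

ROBOT

A 7-joint arm with a two-finger parallel gripper is mounted at the origin on a cart in front of the work surface, level with it; the furniture and walls round the work are solid. World frame = base frame: x ahead of the robot, y to its left, z up, the work surface at z = 0. Lengths are in mm, angles in degrees, forces in N, time in s.
With the tool pointing down it reaches from about 350 to 900 mm from the base axis. Payload 7.2 kg.
Tool frame: the origin (TCP) lies at the very end of the fingers, on their centre line; the grasp point (between the pads) lies 19 mm behind it (ctrl.hold_point_z is the distance from the TCP to the grasp point, in mm); x points along the fingers, z is the direction in which the jaws open and shut, and the axes are right-handed (so a half turn about x gives the same grasp; the last joint's range is limited). The gripper opens to 85 mm and grips with 20 to 120 N. Pads are 22 mm wide; open, the fingers measure 114 mm over their backs; the gripper's body (76 mm by 85 mm) begins 54 mm behind the grasp point. The pads swing forward as they close: fully open they stand 13 mm farther back than shut.
Start: joints at [-77.819, 23.554, -0.728, 91.456, 0.321, 64.991, -4.71], TCP at [173.212, 600.522, 231.297] pointing down, gripper open.
Joint ranges: [-169.25, 169.25], [-16.82, 113.86], [-84.01, 82.57], [7.8, 145.47], [-59.2, 239.2], [7.22, 106.19], [-163.78, 163.78]. Speed limits (degrees/s): [136.94, 136.94, 172.46, 172.46, 180, 180, 180].

INTERFACE

Orientations are given as [roll, pitch, yaw] about the fixed x, y, z axes, in that order (R = Rz(yaw) Ry(pitch) Rx(roll)).
In Python, from plant import ctrl gives the robot as it stands.
- The arm moves only by the shell command python3 -m handwheel 'ROWS'. ROWS is text: rows parted by semicolons, each of 7 numbers parted by spaces: the shift along the tool's x, y, z in units of 50 mm (1.0 is 50 mm), then the turn, a rotation vector about the tool's x, y, z in rad, then the gripper command: -1 is fully open, 1 is shut, values between are in proportion. A call has exactly 10 rows; each row is the pose to reach, as a shift and turn from the pose commanded when the call began, along the tool's axes at that moment; what a row does not reach only later rows make up. A row lasts 1/8 s, in which the tool goes at most 62.5 mm and 10.7 degrees, less where a joint would pass 70% of its speed; a pose out of reach is approached as far as the arm can. A call with a gripper value outside its range is refused whole. The fingers move at their own pace and stop on an object; the grip force is fixed at half the most. Time passes only in rows, so rows that repeat a pose let the fingers close, or fill a call up. It gives the time, the measured TCP pose, the force and the opening at its end, in the units of the state.
- ctrl.observe(): the state, without advancing time (a new reading comes with each control period).
- ctrl.read_camera(name): name is "side" or "top"; returns the picture (400x640x3 uint8, blue, green, red); there is no depth.
- ctrl.calibration(name): a dict with "camera_matrix" (3x3 intrinsics, pixels), "pose" (4x4, takes a point from camera to world coordinates). Camera axes: x right, y down, z forward; pixel columns grow to the right and rows downward; lengths in mm; the calibration is good to about 2 mm. A picture is of the moment at which its call begins. calibration takes no time and is no camera call.
- ctrl.job_done(): hands the job in, once; it reports no verdict.
The state is a dict: "clock": time; "joint_pos": joint angles; "joint_velocities": joint speeds; "joint_efforts": joint torques, N m; "position": TCP position; "tcp_rot": TCP orientation; "contact_force": force on the tool from outside, world axes, zero at the start; "ft_torque": the same for the moment, N m; "opening": finger opening in mm.
Only numpy, scipy, OpenCV 4.12 (cv2) and the standard library are available. Lean on these libraries where they do the work, as an engineer would, in place of code of your own. Each camera call takes 0.05 s, during which the arm holds its last target. There are 200 camera calls.

## Working session

There is one attempt and no reset: what is moved stays moved. The work goes in short steps, Python scripts to look and compute and a shell command to move; the robot and the scene stay as the last step left them, time stands still between calls to the robot, and variables do not carry over. Pictures are saved under pics/ and viewed, about 8 in all and at most 12, crops included, and the job is handed in when it is done.

```bash
mkdir -p pics; ls; python3 - <<'E'
from plant import ctrl
import cv2
for n in("top","side"):
    cv2.imwrite(f"pics/{n}0.png",ctrl.read_camera(n)); c=ctrl.calibration(n); print(n,c["camera_matrix"],c["pose"])
s=ctrl.observe(); print(s["clock"],s["position"],s["tcp_rot"],s["contact_force"],s["opening"],ctrl.hold_point_z)
E
```

```text
pics
top [[369.5589947    0.         325.74910228]
 [  0.         369.5589947  197.88603426]
 [  0.           0.           1.        ]] [[-5.94426666e-03 -9.98727281e-01  5.00847623e-02  4.63699655e+02]
 [-9.99982330e-01  5.94058091e-03 -2.22451002e-04 -1.99907927e+02]
 [-7.53646977e-05 -5.00851996e-02 -9.98744946e-01  1.16987205e+03]
 [ 0.00000000e+00  0.00000000e+00  0.00000000e+00  1.00000000e+00]]
side [[470.20851384   0.         326.1788333 ]
 [  0.         470.20851384 200.05620814]
 [  0.           0.           1.        ]] [[-9.99895240e-01  1.32968064e-02  5.71882200e-03  5.19157584e+02]
 [ 8.62292517e-04  4.49116431e-01 -8.93472824e-01  9.12852446e+02]
 [-1.44487521e-02 -8.93374292e-01 -4.49080847e-01  6.72806427e+02]
 [ 0.00000000e+00  0.00000000e+00  0.00000000e+00  1.00000000e+00]]
0.1 [173.10478542 600.09259244 230.51993921] [-176.70796556   89.91620872 -102.7945537 ] [-1.31363349  0.00929708 -0.86092514] 85.37591190530986 18.700000000000003
```

View pics/top0.png

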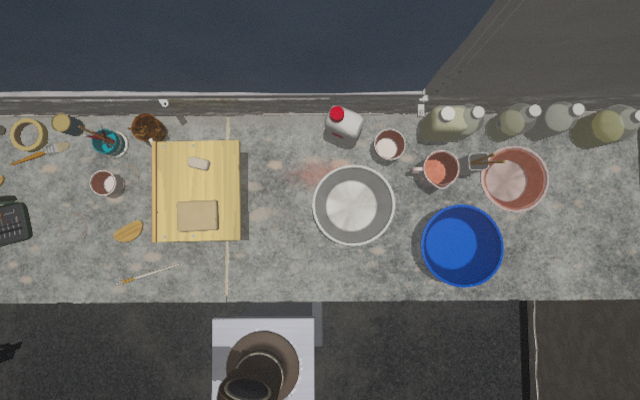

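View pics/side0.png

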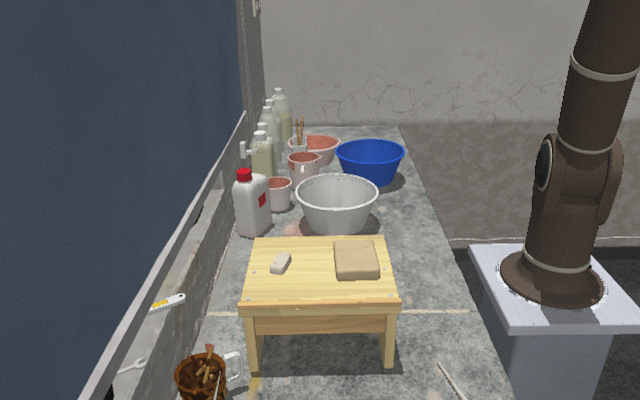

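The top view shows the stand at columns 152-240 and rows 140-242, with the wax block at (197,216) and the plaster blank at (198,163). The white bowl's rim is centred at (354,205) and the cup is at (390,147). The blue bowl at (462,245) is a decoy. The side view agrees.

```bash
cat > h.py <<'E'
from plant import ctrl
import numpy as np, cv2
def ray(px,z,n="top"):
    c=ctrl.calibration(n);K=np.array(c["camera_matrix"]);T=np.array(c["pose"])
    p=np.atleast_2d(px).astype(float); d=np.c_[p,np.ones(len(p))]@np.linalg.inv(K).T@T[:3,:3].T; o=T[:3,3]
    return (o+d*((z-o[2])/d[:,2])[:,None])[:,:2]
def big(m,box):
    a,b,c,d=box; k=np.zeros(m.shape,np.uint8);k[b:d,a:c]=m[b:d,a:c]
    cs,_=cv2.findContours(k,cv2.RETR_EXTERNAL,cv2.CHAIN_APPROX_NONE); return max(cs,key=cv2.contourArea)
def rect(c,z): 
    r=cv2.minAreaRect(ray(c[:,0],z).astype(np.float32)); return r
def bowl(im,box=(250,140,415,260),z=108):
    hsv=cv2.cvtColor(im,cv2.COLOR_BGR2HSV); m=((hsv[...,1]<28)&(hsv[...,2]>165)).astype(np.uint8)
    m=cv2.morphologyEx(m,cv2.MORPH_CLOSE,np.ones((3,3)))
    c=big(m,box); return cv2.minEnclosingCircle(ray(c[:,0],z).astype(np.float32)),c
E
python3 - <<'E'
from h import *
im=cv2.imread("pics/top0.png");hsv=cv2.cvtColor(im,cv2.COLOR_BGR2HSV)
for p in [(215,190),(197,216),(198,163),(184,216),(240,190),(245,190),(385,205),(391,205),(396,205),(354,205),(330,205)]: print(p,hsv[p[1],p[0]])
w=im.copy()
m=((hsv[...,0]>12)&(hsv[...,0]<35)&(hsv[...,1]>60)).astype(np.uint8)
cs=big(m,(145,130,250,250));r=rect(cs,150);print("stand",r,cv2.boxPoints(r));cv2.drawContours(w,[cs],-1,(255,0,0),1)
board=cv2.drawContours(np.zeros(m.shape,np.uint8),[cs],-1,1,-1)
m2=((hsv[...,1]<95)&(board>0)).astype(np.uint8)
m2=cv2.morphologyEx(m2,cv2.MORPH_OPEN,np.ones((3,3)))
for n,b,z in(("wax",(170,190,225,238),175),("pl",(180,150,215,175),164)):
    c=big(m2,b);r=rect(c,z);print(n,r,cv2.boxPoints(r));cv2.drawContours(w,[c],-1,(0,0,255),1)
(b,c)=bowl(im);print("bowl",b);cv2.drawContours(w,[c],-1,(0,255,0),1)
print("cup",ray([(390,147)],83))
cv2.imwrite("pics/w0.png",cv2.resize(w[120:270,130:420],None,fx=2.7,fy=2.7))
E
```

```text
(215, 190) [ 22  85 203]
(197, 216) [ 20  63 186]
(198, 163) [ 19  29 192]
(184, 216) [ 19  61 188]
(240, 190) [ 22  83 113]
(245, 190) [18 36 91]
(385, 205) [ 30   4 125]
(391, 205) [ 30   7 116]
(396, 205) [ 38   8 126]
(354, 205) [ 17   9 193]
(330, 205) [ 30   6 202]
stand ((553.8284912109375, 168.23880004882812), (311.6094970703125, 264.0224914550781), 0.956179678440094) [[395.8425   297.63162 ]
 [400.24838   33.645916]
 [711.81445   38.845978]
 [707.40857  302.8317  ]]
wax ((473.80218505859375, 146.6583251953125), (147.45840454101562, 126.31414794921875), 89.65965270996094) [[410.20828  73.30559]
 [536.52014  72.55525]
 [537.3961  220.01106]
 [411.08423 220.7614 ]]
pl ((614.6947021484375, 151.9520263671875), (94.27120971679688, 66.13258361816406), 89.6589126586914) [[581.3484  105.0141 ]
 [647.47986 104.62042]
 [648.041   198.88995]
 [581.90955 199.28363]]
bowl ((494.72857666015625, -280.1594543457031), 121.41859436035156)
cup [[ 668.14119406 -391.5568422 ]]
```

View pics/w0.png

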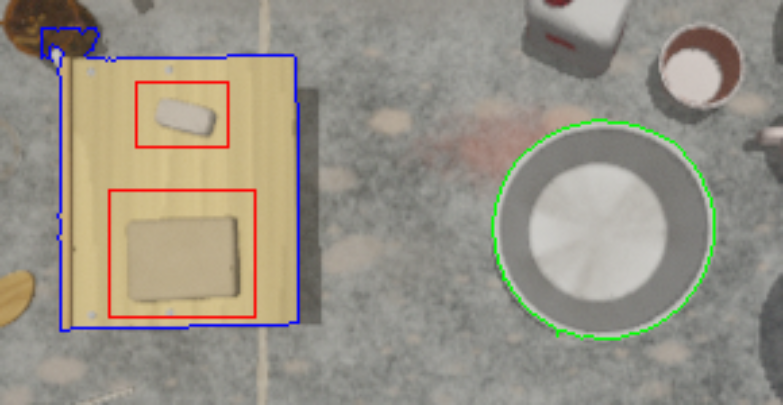

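The contours are good for the bowl and board outline, but the block masks filled their boxes. I'll take the corners from the crop, where the wax runs from (127,222) to (239,296) and the plaster from (155,99) to (214,136).

```bash
python3 - <<'E'
from h import *
f=lambda L:np.array(L)/2.7+[130,120]
s=ray(f([(296,56),(298,324),(62,330),(60,58)]),150);print("stand",s.round(),s.mean(0),np.linalg.norm(np.diff(s,axis=0),axis=1))
print("edge dir deg",np.degrees(np.arctan2(*(s[0]-s[1])[::-1])))
w=ray(f([(127,222),(236,217),(238,296),(131,301)]),175);print("wax",w.round(),w.mean(0),np.linalg.norm(np.diff(w,axis=0),axis=1))
p=ray(f([(157,99),(214,108),(209,136),(155,123)]),164);print("pl",p.round(),p.mean(0))
E
```

```text
stand [[676.  39.]
 [400.  35.]
 [396. 275.]
 [675. 282.]] [536.67626633 157.79243588] [275.24305426 240.09620103 279.32584071]
edge dir deg 0.75176377321161
wax [[504. 201.]
 [509.  92.]
 [430.  89.]
 [426. 195.]] [467.14708233 144.25545116] [108.79873337  78.66486756 106.38301807]
pl [[629. 176.]
 [620. 118.]
 [591. 123.]
 [605. 178.]] [611.46964163 148.95508528]
```

```bash
cat >> h.py <<'E'
from scipy.spatial.transform import Rotation as Ro
# goal frame: tool x=-Z, y=+Y, z=+X (s=1) or its half turn about the fingers (s=-1)
def goal(s): return np.array([[0,0,s],[0,s,0],[-1,0,0]],float)
def go(p,s=1):
    o=ctrl.observe();R=Ro.from_euler("xyz",o["tcp_rot"],degrees=True).as_matrix()
    print("t",round(o["clock"],2),"pos",np.round(o["position"],1),"F",np.round(o["contact_force"],1),"open",round(o["opening"],1),"J",np.round(o["joint_pos"]))
    print("shift",(R.T@(np.array(p)-o["position"])/50).round(2),"turn",Ro.from_matrix(R.T@goal(s)).as_rotvec().round(3))
E
python3 - <<'E'
from h import *
for s in(1,-1): go((480,150,270),s)
print(Ro.from_euler("xyz",ctrl.observe()["tcp_rot"],degrees=True).as_matrix().round(3))
E
```

```text
t 0.1 pos [173.1 600.1 230.5] F [-1.3  0.  -0.9] open 85.4 J [-78.  24.  -1.  91.   0.  65.  -5.]
shift [-0.78 -8.39 -6.95] turn [ 1.29e+00 -1.00e-03  1.00e-03]
t 0.1 pos [173.1 600.1 230.5] F [-1.3  0.  -0.9] open 85.4 J [-78.  24.  -1.  91.   0.  65.  -5.]
shift [-0.78 -8.39 -6.95] turn [-1.852e+00 -1.000e-03 -1.000e-03]
[[-0.    -0.961  0.277]
 [-0.001  0.277  0.961]
 [-1.    -0.    -0.001]]
```

```bash
python3 -m handwheel '-0.8 -0.84 -0.7 0.13 0 0 -1; -0.8 -1.7 -1.4 0.26 0 0 -1; -0.8 -2.5 -2.1 0.39 0 0 -1; -0.8 -3.4 -2.8 0.52 0 0 -1; -0.8 -4.2 -3.5 0.65 0 0 -1; -0.8 -5.0 -4.2 0.78 0 0 -1; -0.8 -5.9 -4.9 0.91 0 0 -1; -0.8 -6.7 -5.6 1.04 0 0 -0.4; -0.8 -7.6 -6.3 1.17 0 0 -0.4; -0.8 -8.39 -6.95 1.29 0 0 -0.4'; python3 -c "
from h import *
go((490,-415,260))"
```

```text
clock: 1.35
position: [480.7, 148.5, 271.3]
tcp_rot: [32.9, 90.0, 32.7]
contact_force: [0.2, 0.7, 0.7]
opening: 59.6
t 1.35 pos [480.7 148.5 271.3] F [0.2 0.7 0.7] open 59.6 J [-46.  10.  27. 106.  -5.  65. -18.]
shift [  0.22 -11.27   0.24] turn [-0.004  0.    -0.   ]
```

```bash
python3 -m handwheel '0 -1.2 0 0 0 0 -0.4; 0 -2.4 0 0 0 0 -0.4; 0 -3.6 0 0 0 0 -0.4; 0 -4.8 0.1 0 0 0 -0.4; 0.1 -6 0.1 0 0 0 -0.4; 0.1 -7.2 0.1 0 0 0 -0.4; 0.2 -8.4 0.2 0 0 0 -0.4; 0.2 -9.6 0.2 0 0 0 -0.4; 0.2 -10.8 0.24 0 0 0 -0.4; 0.2 -11.3 0.24 0 0 0 -0.4'; python3 - <<'E'
from h import *
go((492,-415,85))
cv2.imwrite("pics/side1.png",ctrl.read_camera("side"))
E
```

```text
clock: 2.6
position: [490.3, -418.3, 260.6]
tcp_rot: [-145.5, 89.9, -145.7]
contact_force: [0.7, 1.2, -0.1]
opening: 59.8
t 2.6 pos [ 490.3 -418.3  260.6] F [ 0.7  1.2 -0.1] open 59.8 J [  8.  28.  42.  88. -20.  71.  53.]
shift [3.51 0.07 0.04] turn [-0.004 -0.002  0.001]
```

View pics/side1.png

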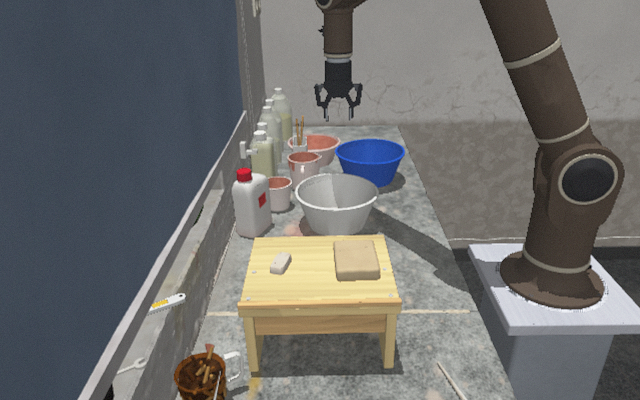

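The gripper hangs at (338,105), behind the bowl's far rim and clear of the blue bowl and the mugs. I'll descend.

```bash
python3 -m handwheel '0.6 0 0 0 0 0 -0.4; 1.2 0 0 0 0 0 -0.4; 1.8 0 0 0 0 0 -0.4; 2.3 0 0 0 0 0 -0.4; 2.7 0 0 0 0 0 -0.4; 3 0 0 0 0 0 -0.4; 3.3 0 0 0 0 0 -0.4; 3.5 0 0 0 0 0 -0.4; 3.5 0 0 0 0 0 -0.4; 3.5 0 0 0 0 0 -0.4'; python3 -c "
from h import *
go((465,-170,85))"
```

```text
clock: 3.9
position: [492.2, -415.0, 86.8]
tcp_rot: [-38.1, 90.0, -38.1]
contact_force: [-0.5, -0.0, -0.3]
opening: 59.9
t 3.9 pos [ 492.2 -415.    86.8] F [-0.5 -0.  -0.3] open 59.9 J [ 11.  38.  36.  98. -27.  53.  59.]
shift [ 0.03  4.9  -0.54] turn [-0.     0.001  0.001]
```

```bash
python3 -m handwheel '0 0.15 0 0 0 0 -0.4; 0 0.35 0 0 0 0 -0.4; 0 0.6 -0.03 0 0 0 -0.4; 0 0.9 -0.07 0 0 0 -0.4; 0 1.2 -0.11 0 0 0 -0.4; 0 1.5 -0.15 0 0 0 -0.4; 0 1.8 -0.19 0 0 0 -0.4; 0 2.1 -0.23 0 0 0 -0.4; 0 2.3 -0.26 0 0 0 -0.4; 0 2.4 -0.28 0 0 0 -0.4'; python3 - <<'E'
from h import *
go((465,-170,85)); im=ctrl.read_camera("top");cv2.imwrite("pics/top1.png",im)
b,c=bowl(im);print(b)
w=cv2.drawContours(im.copy(),[c],-1,(0,255,0),1);cv2.imwrite("pics/w1.png",cv2.resize(w[120:270,130:420],None,fx=2.7,fy=2.7))
E
```

```text
clock: 5.15
position: [477.9, -293.7, 86.2]
tcp_rot: [128.1, 90.0, 128.1]
contact_force: [0.5, -2.6, 1.4]
opening: 59.7
t 5.15 pos [ 477.9 -293.7   86.2] F [ 0.5 -2.6  1.4] open 59.7 J [ -1.  31.  38. 110. -26.  47.  51.]
shift [ 0.02  2.47 -0.26] turn [ 0.001 -0.    -0.   ]
((474.9190368652344, -170.08787536621094), 73.25489807128906)
```

View pics/w1.png

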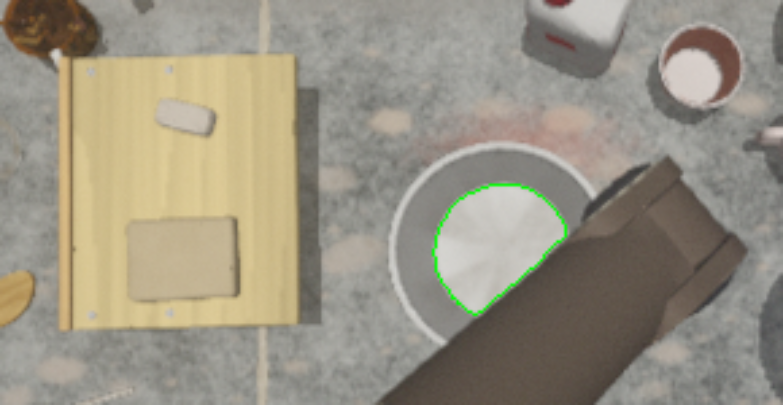

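The bowl moved squarely with the fingers. Its left rim is at crop (389,248), so its centre is at about (476,-170), still 124 mm ahead of the TCP. I'll continue the push.

```bash
python3 -m handwheel '0 0.2 -0.02 0 0 0 -0.4; 0 0.5 -0.05 0 0 0 -0.4; 0 0.8 -0.08 0 0 0 -0.4; 0 1.1 -0.1 0 0 0 -0.4; 0 1.4 -0.13 0 0 0 -0.4; 0 1.7 -0.16 0 0 0 -0.4; 0 2.0 -0.18 0 0 0 -0.4; 0 2.25 -0.2 0 0 0 -0.4; 0 2.4 -0.2 0 0 0 -0.4; 0 2.5 -0.2 0 0 0 -0.4' && python3 -m handwheel '0 -0.2 0 0 0 0 -0.4; 0 -0.4 0 0 0 0 -0.4; -0.6 -0.4 0 0 0 0 -0.4; -1.2 -0.4 0 0 0 0 -0.4; -1.9 -0.4 0 0 0 0 -0.4; -2.6 -0.4 0 0 0 0 -0.2; -3.2 -0.3 0 0 0 0 0; -3.6 0 0 0 0 0 0; -3.6 0 0 0 0 0 0; -3.6 0 0 0 0 0 0'; python3 - <<'E'
from h import *
go((467,228,270))
E
```

```text
clock: 6.45
position: [468.1, -169.2, 86.3]
tcp_rot: [-56.9, 90.0, -56.9]
contact_force: [-0.3, -0.8, 0.4]
opening: 59.6
clock: 7.7
position: [467.5, -170.4, 265.6]
tcp_rot: [-176.8, 90.0, -176.8]
contact_force: [-0.8, -0.5, 0.4]
opening: 42.9
t 7.7 pos [ 467.5 -170.4  265.6] F [-0.8 -0.5  0.4] open 42.9 J [-26.  11.  48. 108.  -9.  65.  25.]
shift [-0.09  7.97 -0.02] turn [-0.001 -0.001  0.   ]
```

```bash
python3 -m handwheel '-0.1 0.9 0 0 0 0 0; -0.1 1.8 0 0 0 0 0; -0.1 2.7 0 0 0 0 0; -0.1 3.6 0 0 0 0 0; -0.1 4.5 0 0 0 0 0; -0.1 5.4 0 0 0 0 0; -0.1 6.3 0 0 0 0 0; -0.1 7.2 0 0 0 0 0; -0.1 7.8 0 0 0 0 0; -0.1 8.05 0 0 0 0 0'; python3 - <<'E'
from h import *
im=ctrl.read_camera("top");cv2.imwrite("pics/top2.png",im)
cv2.imwrite("pics/w2.png",cv2.resize(im[120:270,130:420],None,fx=2.7,fy=2.7)); go((467,230,158))
E
```

```text
clock: 8.95
position: [467.7, 233.6, 269.9]
tcp_rot: [-132.8, 89.9, -132.7]
contact_force: [-0.9, -0.5, -0.2]
opening: 42.4
t 9.0 pos [467.7 234.4 270. ] F [-0.2  0.7 -0.1] open 42.6 J [-59.  12.  32. 104.  -7.  66. -24.]
shift [ 2.24 -0.09 -0.01] turn [ 0.002 -0.001  0.001]
```

View pics/w2.png

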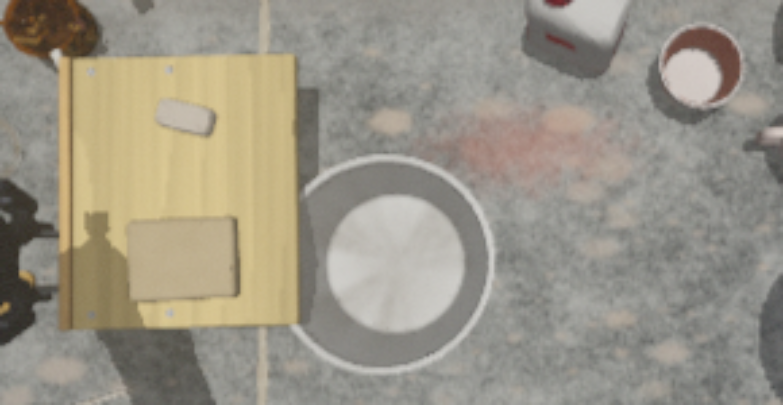

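The bowl rim spans crop rows 155-373 with its right edge at column 493, so its centre is at about (459,-44). The edge covers about 37 mm of the mouth, and the bowl is in line with the wax block. Next I'll lower the fingers behind the block.

```bash
python3 -m handwheel '0.4 -0.05 0 0 0 0 0; 0.8 -0.05 0 0 0 0 0; 1.2 -0.05 0 0 0 0 0; 1.5 -0.05 0 0 0 0 0; 1.8 -0.05 0 0 0 0 0; 2.0 -0.05 0 0 0 0 0; 2.1 -0.05 0 0 0 0 0; 2.2 -0.05 0 0 0 0 0; 2.24 -0.05 0 0 0 0 0; 2.24 -0.05 0 0 0 0 0'; python3 - <<'E'
from h import *
im=ctrl.read_camera("top");cv2.imwrite("pics/top3.png",im)
s=ctrl.read_camera("side")
cv2.imwrite("pics/w3.png",np.vstack([cv2.resize(im[130:250,140:340],(600,360))[:300],cv2.resize(s[200:320,220:420],(600,300))])); go((467,211,158))
E
```

```text
clock: 10.25
position: [468.1, 230.5, 159.4]
tcp_rot: [40.2, 90.0, 40.2]
contact_force: [-0.1, -0.0, 0.2]
opening: 42.1
t 10.35 pos [468.2 230.5 159.5] F [0.1 0.2 0.1] open 42.6 J [-56.  19.  30. 112. -12.  52. -19.]
shift [ 0.03 -0.39 -0.02] turn [ 0.  0. -0.]
```

View pics/w3.png

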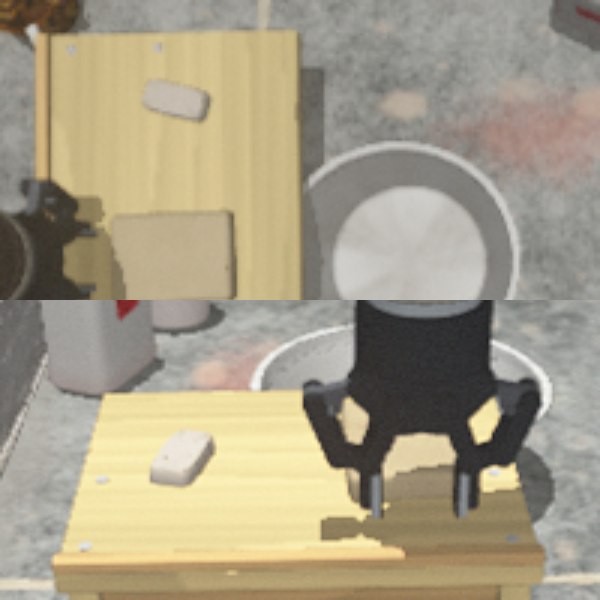

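The fingers sit behind the block, straddling its centre and clear of the batten and the plaster. I'll push slowly.

```bash
python3 -m handwheel '0 -0.1 0 0 0 0 0; 0 -0.2 0 0 0 0 0; 0 -0.28 0 0 0 0 0; 0 -0.35 0 0 0 0 0; 0 -0.42 0 0 0 0 0; 0 -0.5 0 0 0 0 0; 0 -0.6 0 0 0 0 0; 0 -0.7 0 0 0 0 0; 0 -0.8 0 0 0 0 0; 0 -0.9 0 0 0 0 0'; python3 -c "
from h import *
go((467,110,158))"
```

```text
clock: 11.6
position: [468.0, 185.1, 159.4]
tcp_rot: [58.5, 90.0, 58.5]
contact_force: [0.0, 2.5, 1.9]
opening: 42.4
t 11.6 pos [468.  185.1 159.4] F [0.  2.5 1.9] open 42.4 J [-52.  18.  31. 114. -12.  51. -15.]
shift [ 0.03 -1.5  -0.02] turn [-0.  0. -0.]
```

```bash
python3 -m handwheel '0 -0.12 0 0 0 0 0; 0 -0.24 0 0 0 0 0; 0 -0.36 0 0 0 0 0; 0 -0.48 0 0 0 0 0; 0 -0.6 0 0 0 0 0; 0 -0.72 0 0 0 0 0; 0 -0.84 0 0 0 0 0; 0 -0.96 0 0 0 0 0; 0 -1.08 0 0 0 0 0; 0 -1.2 0 0 0 0 0'; python3 - <<'E'
from h import *
im=ctrl.read_camera("top");cv2.imwrite("pics/top4.png",im)
cv2.imwrite("pics/w4.png",cv2.resize(im[120:270,130:420],None,fx=2.7,fy=2.7)); go((467,100,158))
E
```

```text
clock: 12.85
position: [468.0, 125.0, 159.3]
tcp_rot: [59.9, 90.0, 59.9]
contact_force: [-0.2, 2.7, 2.2]
opening: 42.7
t 12.9 pos [468.  124.  159.3] F [0.3 1.8 0.6] open 42.6 J [-48.  16.  33. 117. -11.  50.  -9.]
shift [ 0.03 -0.48 -0.02] turn [-0.001 -0.     0.   ]
```

View pics/w4.png

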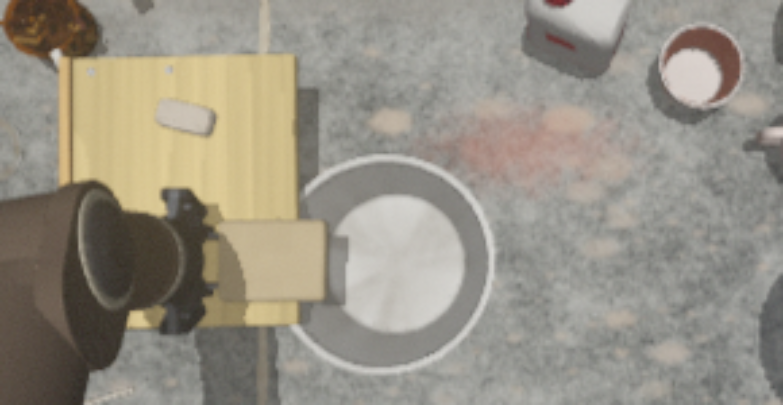

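The block is square and its leading edge hangs over the bowl at crop (327,262). It needs about 20 mm more to tip, so I'll push 40 mm further.

```bash
python3 -m handwheel '0 -0.1 0 0 0 0 0; 0 -0.2 0 0 0 0 0; 0 -0.3 0 0 0 0 0; 0 -0.4 0 0 0 0 0; 0 -0.5 0 0 0 0 0; 0 -0.6 0 0 0 0 0; 0 -0.7 0 0 0 0 0; 0 -0.8 0 0 0 0 0; 0 -0.8 0 0 0 0 0; 0 -0.8 0 0 0 0 0'; python3 - <<'E'
from h import *
im=ctrl.read_camera("top");cv2.imwrite("pics/top5.png",im)
s=ctrl.read_camera("side")
cv2.imwrite("pics/w5.png",np.vstack([cv2.resize(im[150:270,180:340],(560,420))[:],cv2.resize(s[170:280,270:410],(560,180*2))])[:600]); go((467,100,158))
E
```

```text
clock: 14.15
position: [467.7, 84.9, 159.0]
tcp_rot: [-135.4, 89.9, -135.4]
contact_force: [0.0, -0.1, -1.0]
opening: 42.9
t 14.25 pos [467.8  85.2 159.1] F [-0.4  0.2 -0.6] open 42.8 J [-44.  15.  34. 118. -11.  50.  -5.]
shift [ 0.02  0.3  -0.02] turn [-0. -0.  0.]
```

View pics/w5.png

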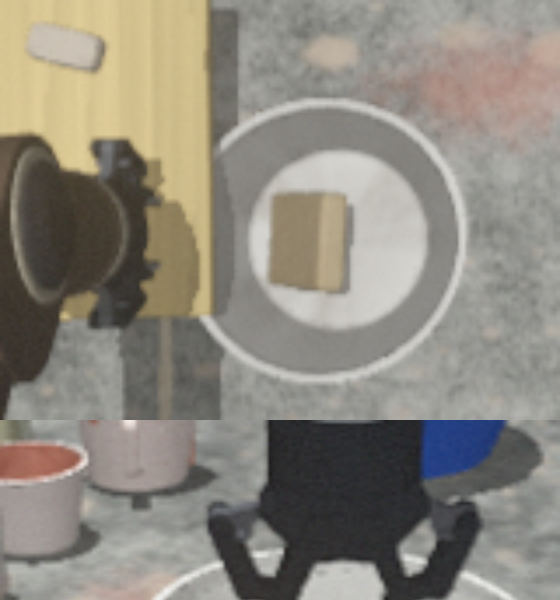

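The block is in the bowl at crop (310,242), but tilted or still settling. I'll back off, lift clear and look again.

```bash
python3 -m handwheel '-0.4 0.1 0 0 0 0 0; -1 0.3 0 0 0 0 0; -1.8 0.6 0 0 0 0 0; -2.4 1.2 0 0 0 0 0; -2.4 2 0 0 0 0 0; -2.4 2.9 0 0 0 0 0; -2.4 3.8 0 0 0 0 0; -2.4 4.6 0 0 0 0 0; -2.4 5 0 0 0 0 0; -2.4 5 0 0 0 0 0'; python3 - <<'E'
from h import *
im=ctrl.read_camera("top");cv2.imwrite("pics/top6.png",im)
s=ctrl.read_camera("side")
cv2.imwrite("pics/w6.png",np.vstack([cv2.resize(im[160:270,210:350],(420,330)),cv2.resize(s[170:260,280:420],(420,270))])); go((467,100,158))
E
```

```text
clock: 15.5
position: [467.7, 335.9, 278.7]
tcp_rot: [-109.4, 89.9, -109.3]
contact_force: [-0.4, -0.5, -0.2]
opening: 42.9
t 15.6 pos [468.5 333.5 279.3] F [0.  0.8 0. ] open 42.6 J [-62.  17.  28.  96.  -9.  68. -32.]
shift [ 2.43 -4.67 -0.02] turn [-0.002  0.     0.001]
```

View pics/w6.png

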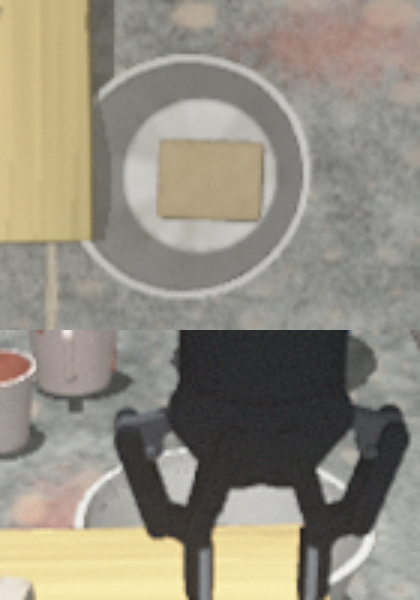

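The block lies flat on the bowl floor at crop (211,180), with the bowl's centre at about (197,176). The robot is clear. I'll compare the bystanders with the first picture and hand in.

```bash
python3 - <<'E'
from h import *
a,b=cv2.imread("pics/top0.png"),ctrl.read_camera("top")
for n,(x0,y0,x1,y1) in dict(plaster=(182,150,216,176),cup=(370,125,410,165)).items():
    r=cv2.matchTemplate(b[y0-10:y1+10,x0-10:x1+10],a[y0:y1,x0:x1],cv2.TM_CCOEFF_NORMED);_,v,_,l=cv2.minMaxLoc(r);print(n,"shift px",l[0]-10,l[1]-10,round(v,3))
print("block-bowl mm",ray([(210+211/3,160+180/3)],32)-ray([(210+197/3,160+176/3)],108), ctrl.observe()["clock"])
ctrl.job_done()
E
```

```text
plaster shift px 0 0 0.993
cup shift px 0 0 0.999
block-bowl mm [[-4.57701785 -4.05534007]] 15.65
the job is handed in; nothing more can be done
```

The wax block is in the white bowl and the job is handed in at about 15.7 s of the 64 s allowed. No verdict is reported.

- **Bowl:** I pushed it by the rim with upright, part-open fingers until the stand's edge reached about 37 mm over its mouth, in line with the wax block.
- **Wax block:** I slid it over the edge at about 40 to 50 mm/s. The wrist force read at the end of each push was at most about 3 N; I did not read it during a push. The block looked tilted just after the drop, but the next picture showed it flat.
- **Last checks:** The block lies flat on the bowl floor, about 6 mm from the bowl's axis. The plaster blank and cup show no movement (0 px against the first picture). The arm is raised and clear of everything. No check failed at the end.

My first colour masks for the wax block and plaster blank did not separate them from the board. I took their corners by eye from the enlarged picture, and their sizes came out within a few mm of those given.

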